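# Screw the cap onto the coin pot without cross-threading

## Task

Pick up the screw cap, set it level on the threaded neck of the coin pot, and feel for the start of the thread by turning the cap gently backward (anticlockwise seen from above) until it drops in; then turn it forward (clockwise) until it is fully home against its stop. Never force the cap against the pot, let go of it at the end, and leave the other things on the shelf alone.

Things in the scene. Friction and masses are not known exactly. Their poses are not given: they have to be found in the camera images.
- cap: Loose dark-steel screw cap, 0.10 to 0.16 kg, standing on the shelf open side down: ribbed skirt 70 mm across, 25 mm high, with a grip bar on top, 49 mm high over all. Hollow inside: 62 mm across, 22 mm deep. Origin: centre of the underside, z up.
- grip (a point): Middle of the cap's upright grip bar, on the cap's axis, 37 mm above its underside. The bar is 50 mm long (cap's x), 14 mm thick (cap's y) and stands from 25 to 49 mm above the underside.
- lugs (a point): Centre of the cap's four equal lugs, 2.7 mm above its underside: inside the skirt's bottom edge at the cap's +x, +y, -x, -y, each 5 mm wide (11 degrees), 4 mm high, 51 mm across between them. Being fourfold alike, the cap may be set on at any yaw.
- pot: Round aluminium coin pot fixed to the shelf, 74 mm across, shoulder 45.5 mm high, with a threaded neck. Origin: centre of the underside, z up. The pot's own yaw does NOT tell where the thread starts: the starts lie at random angles, to be found by feel. The neck does not turn.
- neck_top (a point): Centre of the neck's top, 67.5 mm above the shelf. Neck 48 mm across, its top 5 mm tapering to 40 mm as a lead-in. Round it a right-hand thread 59 mm across with four equal starts 90 degrees apart; loose fit, 1.5 mm each side. Each thread ends in a stop post 4 degrees wide, 12 mm above the seat. Lugs that lie on a post fall to 8 mm when turned back: not yet the start.
- seat (a point): On the pot's axis, 47.3 mm above the shelf: where the cap's origin is when home. Height of the cap's origin above it: 8 to 12 mm with lugs on top of the thread (turn back, at most 80 degrees; forward jams); 4.5 to 6 mm once dropped into a start (jams if turned back over 9 degrees more); then 0.75 mm lower per 10 degrees clockwise, to 0 at a hard stop after 65 to 75 degrees.
- brick: Bystander: silver laptop charger brick, 65 x 65 x 28 mm. Origin: centre of its underside.
- ring_cone: Bystander: white ceramic ring cone, base diameter 58 mm, 78 mm high. Origin: centre of its underside.
- tracker: Bystander: white plastic tracker disc, diameter 32 mm, 8 mm high. Origin: centre of its underside.
- tablet_stand: Bystander: aluminium tablet stand folded flat, 130 x 180 x 10 mm (hinge rod to 15 mm). Origin: centre of its underside.
Mind the look-alikes: they are no part of the job. Leave any turquoise or yellow look-alike of the cap alone.

How it is judged:
On the way:
1. the cap has dropped level into the start of the thread (horizontal distance between cap and seat below 0.003 m and z of cap in the frame of seat between 0.002 and 0.0067 m and angle between cap's own z axis and vertical below 0.06 rad), for 0.2 s.
At the end, for the whole second after the job is handed in: The cap is fully home on the pot: its origin within 3 mm of the pot's axis and less than 1.3 mm above the seat point, upright within 0.05 rad, at rest and released; the other things are where they were (horizontal distance between cap and seat below 0.003 m and z of cap in the frame of seat below 0.0013 m and angle between cap's own z axis and vertical below 0.05 rad and linear speed of cap below 0.01 m/s and angular speed of cap below 0.1 rad/s); the robot touches nothing.
It fails at once if the cap is forced against the pot (contact forces summing to more than 40 N) (contact force between cap and pot above 40 N).
It fails at once if a bystander is pushed more than 15 mm or the ring cone is tipped (distance of any of brick, ring_cone, tracker, tablet_stand from where it was at the start of the episode above 0.015 m or angle between ring_cone's own z axis and vertical above 0.3 rad).
It also fails if it takes over 72 s, if anything falls off the work surface, if the arm or the gripper's body presses on something with over 40 N, if the wrist force passes 120 N, or if a joint passes its speed limit or range.

## Robot

A 6-joint arm with a two-finger parallel gripper is mounted at the origin on the work surface. World frame = base frame: x ahead of the robot, y to its left, z up, the work surface at z = 0. Lengths are in m, angles in rad, forces in N, time in s.
With the tool pointing down it reaches from about 0.4 to 0.825 m from the base axis. Payload 7 kg.
Tool frame: the origin (TCP) lies at the very end of the fingers, on their centre line; the grasp point (between the pads) lies 19 mm behind it; z points along the fingers, y is the line along which they close (so a half turn about z gives the same grasp; the last joint's range is limited). The gripper opens to 88 mm and grips with 3 to 60 N. Pads are 19 mm wide; open, the fingers measure 130 mm over their backs; the gripper's body (78 mm by 193 mm) begins 47 mm behind the grasp point.
Start: joints at [1.403, 0.359, 0.012, 0, -1.224, -0.288], TCP at [0.297, 0.606, 0.227] pointing down, gripper open.
Joint ranges: [-3.07, 3.07], [-1.43, 2.12], [-1.02, 1.25], [-3.03, 1.67], [-3.05, -0], [-3.03, 3.03]. Speed limits (rad/s): [2.39, 2.39, 3.01, 3.14, 3.14, 3.14].

## Interface

Orientations are given as a unit quaternion [w, x, y, z].
In Python, from station import ctrl gives the robot as it stands. The module is installed in compiled form; this text tells all that it offers.
- The arm moves only by the tool arm_command, never from a script. Its argument "series" is a list that holds one entry, the list of rows, each a list of 7 numbers: the shift along the tool's x, y, z scaled (see below), then the turn, a rotation vector about the tool's x, y, z scaled (see below), then the closure, from 0 (fully open) to 1 (shut). A call has 1 to 10 rows; each row is the pose to reach, as a shift and turn from the pose commanded when the call began, along the tool's axes at that moment; what a row does not reach only later rows make up. The controller multiplies each number of a shift by 50 cm and each number of a turn by 90 degrees. A row lasts 1/12 s, in which the tool goes at most 41.7 mm and 7.16 degrees, less where a joint would pass 70% of its speed; a pose out of reach is approached as far as the arm can. A call with a number of a shift or a turn outside -1 to 1 is refused whole. A call with a gripper value outside its range is refused whole. The fingers move at their own pace and stop on an object; "grip_force" is the grip in N (left out, the last holds). Time passes only in rows, so rows that repeat a pose let the fingers close. It gives the time, the measured TCP pose, the force, the opening and the grip force at its end, in the units of the state.
- ctrl.observe(): the state, without advancing time (a new reading comes with each control period).
- ctrl.camera(name): name is "scene" or "side" or "wrist"; returns the picture (400x640x3 uint8, red, green, blue); there is no depth.
- ctrl.calibration(name): a dict with "fov_y" (degrees; the focal length in pixels is half the picture's height over the tangent of half this angle, whatever the lens; pixels are square), "cx", "cy" (the principal point, pixels), "rvec" (rotation vector, rad) and "tvec" (3), from world to camera coordinates, as OpenCV has them; the wrist camera has in their place "mount" (4x4, takes a point from camera to tool coordinates, whose origin is the TCP and whose axes are the flange's). Camera axes: x right, y down, z forward; pixel columns grow to the right and rows downward; lengths in m; the calibration is good to about 2 mm. A picture is of the moment at which its call begins: read the wrist's pose just before it. calibration takes no time and is no camera call.
- ctrl.sign_off(): hands the job in; it is judged then, once.
The state is a dict: "time_s": time; "q": joint angles; "qd": joint speeds; "tau": joint torques, N m; "position": TCP position; "tcp_rot": TCP orientation; "ft_force": force on the tool from outside, world axes, zero at the start; "wrist_torque": the same for the moment, N m; "finger_gap": finger opening in m; "grip_force": force on a finger pad.
Only numpy, scipy, OpenCV 4.12 (cv2) and the standard library are available. Lean on these libraries where they do the work, as an engineer would, in place of code of your own. Each camera call takes 0.05 s, during which the arm holds its last target. There are 200 camera calls.

## Working session

There is one attempt and no reset: what is moved stays moved. The work goes in short steps, Python scripts to look and compute and a tool call to move; the robot and the scene stay as the last step left them, time stands still between calls to the robot, and variables do not carry over. Pictures are saved under pics/ and viewed, at most 10 in all, crops included, and the job is handed in when it is done.

Besides the shell and the picture viewer there is one more tool, called as name(argument=value, ...), one argument or row to a line, values as JSON. arm_command: Moves the arm, as the interface text tells. Its arguments: {"type":"object","properties":{"series":{"type":"array"},"grip_force":{"type":"number"}},"required":["series"]}

```bash
mkdir -p pics
cat > h.py <<'E'
import numpy as np,cv2
from station import ctrl
from scipy.spatial.transform import Rotation as R
def K(c):
    f=200/np.tan(np.radians(c["fov_y"])/2); return np.array([[f,0,c["cx"]],[0,f,c["cy"]],[0,0,1.]])
def cam(name,st=None):
    c=ctrl.calibration(name)
    if "mount" in c:
        st=st or ctrl.observe(); q=st["tcp_rot"]; T=np.eye(4);T[:3,:3]=R.from_quat([q[1],q[2],q[3],q[0]]).as_matrix();T[:3,3]=st["position"]
        T=T@np.array(c["mount"]); return K(c),T[:3,:3],T[:3,3]
    r=cv2.Rodrigues(np.array(c["rvec"],float))[0]; return K(c),r.T,-r.T@np.array(c["tvec"],float).ravel()
def ray(C,u,v,z):
    k,r,o=C; d=r@np.linalg.solve(k,[u,v,1.]); return o+d*(z-o[2])/d[2]
def proj(C,p):
    k,r,o=C; x=k@(r.T@(np.array(p)-o)); return x[:2]/x[2]
def shot(name,fn):
    im=ctrl.camera(name); cv2.imwrite("pics/"+fn,im[:,:,::-1]); return im
E
python3 - <<'E'
from h import *
print(ctrl.observe())
for n in("scene","side","wrist"): print(n,ctrl.calibration(n)); shot(n,n+"0.png")
a=[cv2.imread(f"pics/{n}0.png") for n in("scene","side")]
E
```

```text
{'time_s': 0.0, 'q': array([ 1.40308770e+00,  3.59403572e-01,  1.10520074e-02, -3.54057243e-04,
       -1.22415545e+00, -2.88115537e-01]), 'qd': array([ 0.00115306,  0.00057707,  0.00134164, -0.00031086,  0.00086463,
        0.00049762]), 'tau': array([ 1.42080757e-03, -5.82723856e+01,  2.93050396e+01,  6.99701115e+00,
        7.12331981e-03, -1.60876893e-04]), 'position': array([0.29693053, 0.60560918, 0.22560825]), 'tcp_rot': array([ 8.63811103e-04,  9.74126278e-01, -2.26002733e-01, -1.14682084e-04]), 'ft_force': array([0.06189485, 0.44760483, 0.33928494]), 'wrist_torque': array([-0.03699874,  0.00317732,  0.00085261]), 'grip_force': 0.0, 'finger_gap': 0.08732744001222915}
scene {'fov_y': 52.48147948763774, 'cx': 323.7723657427321, 'cy': 196.55912950860335, 'rvec': array([ 1.38258486,  1.92199437, -1.03079994]), 'tvec': array([ 0.16545417, -0.24132524,  1.44915016])}
side {'fov_y': 46.77608383757459, 'cx': 317.35609327067067, 'cy': 199.09376436128676, 'rvec': array([ 2.14368824, -0.89622507,  0.39174499]), 'tvec': array([-0.40207398,  0.35944945,  0.67568221])}
wrist {'fov_y': 70.92291492365891, 'cx': 320.08177469980336, 'cy': 202.84609121583907, 'mount': array([[-5.53824669e-05, -9.57514554e-01, -2.88384944e-01,
         7.88982651e-02],
       [ 9.99999825e-01, -2.23115978e-04,  5.48760751e-04,
        -1.11878503e-04],
       [-5.89789694e-04, -2.88384863e-01,  9.57514398e-01,
        -1.57724913e-01],
       [ 0.00000000e+00,  0.00000000e+00,  0.00000000e+00,
         1.00000000e+00]])}
```

View pics/scene0.png

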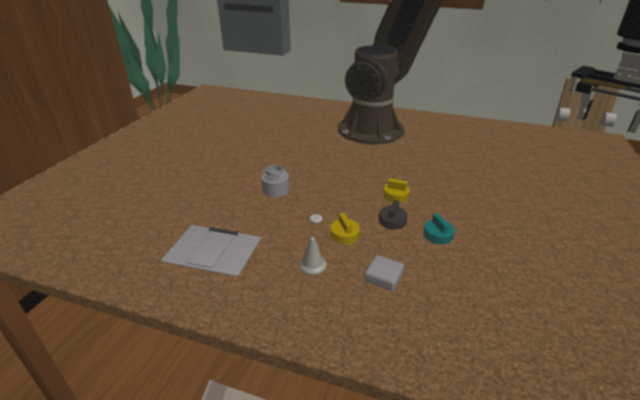

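View pics/side0.png

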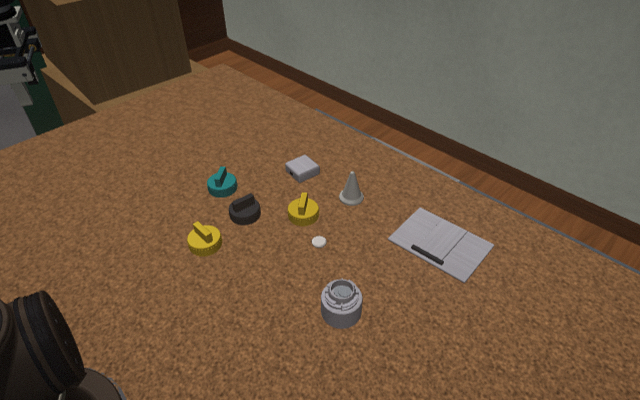

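The cap is dark, at scene (393,217) and side (245,209). The pot is at scene (275,181) and side (342,303). The yellow and turquoise look-alikes sit around the cap.

Run:
```python
from h import *
S=cam("scene");D=cam("side")
for n,u,v,z in [("cap",393,219,.012),("y1",345,232,.012),("y2",397,192,.012),("turq",439,233,.012),("pot",275,186,.03),("cone",313,265,.005),("trk",316,218,.004)]: print(n,ray(S,u,v,z).round(3))
for n,u,v,z in [("cap",245,211,.012),("y1",303,212,.012),("y2",204,241,.012),("turq",222,185,.012),("pot",342,291,.067),("trk",319,242,.004)]: print(n,ray(D,u,v,z).round(3))
print("bar ends", ray(D,233,208,.049).round(3),ray(D,253,198,.049).round(3))
```

```text
cap [0.523 0.178 0.012]
y1 [0.608 0.081 0.012]
y2 [0.4   0.166 0.012]
turq [0.543 0.288 0.012]
pot [ 0.502 -0.142  0.03 ]
cone [0.729 0.046 0.005]
trk [ 0.568 -0.004  0.004]
cap [0.515 0.174 0.012]
y1 [0.603 0.079 0.012]
y2 [0.398 0.162 0.012]
turq [0.534 0.285 0.012]
pot [ 0.472 -0.158  0.067]
trk [ 0.569 -0.006  0.004]
bar ends [0.481 0.165 0.049] [0.532 0.16  0.049]
```

```bash
cat >> h.py <<'E'
def go(p,yaw=None,st=None):
    """numbers for a move to TCP p, tool down, tool-x heading yaw (deg)"""
    st=st or ctrl.observe(); q=st["tcp_rot"]; r=R.from_quat([q[1],q[2],q[3],q[0]])
    x=r.as_matrix()[:,0]; y0=np.degrees(np.arctan2(x[1],x[0])); y=np.radians(y0 if yaw is None else yaw)
    t=R.from_matrix(np.array([[np.cos(y),np.sin(y),0],[np.sin(y),-np.cos(y),0],[0,0,-1.]]))
    print("pos",np.round(st["position"],4),"yaw",round(y0,2),"t",round(st["time_s"],2),"q6",round(st["q"][5],2))
    print("cmd",(r.inv().apply(np.array(p)-st["position"])/.5).round(4),((r.inv()*t).as_rotvec()/(np.pi/2)).round(4))
E
python3 -c "
from h import *
go([.52,.175,.19],-5)"
```

```text
pos [0.297  0.6057 0.2259] yaw -26.12 t 0.15 q6 -0.29
cmd [0.7798 0.577  0.0725] [ 8.000e-04  1.000e-04 -2.347e-01]
```

arm_command(
  series=[
    [[0.78,0.577,0.072,0.001,0,-0.235,0.3],[0.78,0.577,0.072,0.001,0,-0.235,0.3],[0.78,0.577,0.072,0.001,0,-0.235,0.3],[0.78,0.577,0.072,0.001,0,-0.235,0.3],[0.78,0.577,0.072,0.001,0,-0.235,0.3],[0.78,0.577,0.072,0.001,0,-0.235,0.3],[0.78,0.577,0.072,0.001,0,-0.235,0.3],[0.78,0.577,0.072,0.001,0,-0.235,0.3],[0.78,0.577,0.072,0.001,0,-0.235,0.3],[0.78,0.577,0.072,0.001,0,-0.235,0.3]],
  ],
)

```text
time_s: 0.98
position: [0.4887, 0.2352, 0.1957]
tcp_rot: [-0.001, 0.999, -0.043, 0.0]
ft_force: [1.0, 0.7, 0.4]
finger_gap: 0.0615
grip_force: 0.0
```

```bash
python3 -c "
from h import *
go([.52,.175,.19],-5)"
```

```text
pos [0.4887 0.2352 0.1957] yaw -4.94 t 0.98 q6 0.68
cmd [0.0728 0.1146 0.0112] [-0.0011 -0.0002  0.0006]
```

arm_command(
  series=[
    [[0.073,0.115,0.011,0,0,0,0.3],[0.073,0.115,0.011,0,0,0,0.3],[0.073,0.115,0.011,0,0,0,0.3],[0.073,0.115,0.011,0,0,0,0.3]],
  ],
)

```text
time_s: 1.32
position: [0.52, 0.1751, 0.1898]
tcp_rot: [-0.001, 0.999, -0.045, -0.0]
ft_force: [0.9, 0.7, 0.4]
finger_gap: 0.061
grip_force: 0.0
```

```bash
python3 -c "
from h import *
print(ctrl.observe()['position'],ctrl.observe()['qd'])
shot('wrist','w1.png')"
```

```text
[0.51997068 0.17511453 0.18977663] [ 0.04219021 -0.00512834  0.00516929 -0.00073828  0.00083657 -0.01610592]
```

View pics/w1.png

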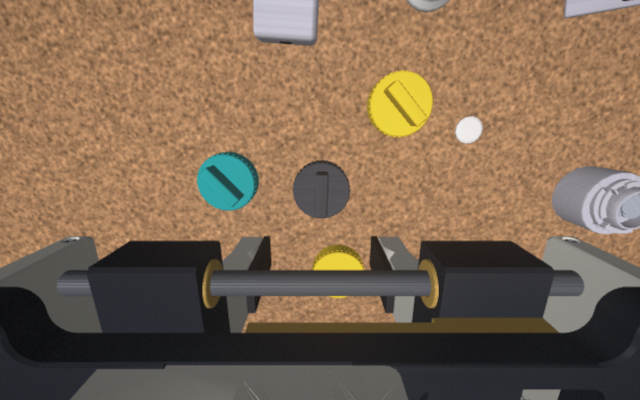

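The cap is at (321,189) with its bar nearly vertical in the picture, so along tool x. The yellow look-alike is behind it at (338,272), clear of the finger line.

Run:
```python
from h import *
im=cv2.imread("pics/w1.png"); C=cam("wrist")
h=cv2.cvtColor(im,cv2.COLOR_BGR2HSV)
m=((h[...,1]<70)&(h[...,2]<110)).astype(np.uint8)*255; m[:145]=0;m[228:]=0;m[:,:280]=0;m[:,365:]=0
c=max(cv2.findContours(m,0,2)[0],key=cv2.contourArea); print(cv2.minEnclosingCircle(c),cv2.boundingRect(c))
(u,v),_=cv2.minEnclosingCircle(c); print("cap",ray(C,u,v,.0125),ray(C,u,v,.025))
g=cv2.cvtColor(im,cv2.COLOR_BGR2GRAY)
cv2.imwrite("pics/c1.png",cv2.resize(cv2.convertScaleAbs(g[150:230,280:365],alpha=2.5),None,fx=6,fy=6,interpolation=cv2.INTER_CUBIC))
```

```text
((320.9252014160156, 189.12046813964844), 28.653518676757812) (293, 161, 57, 57)
cap [0.5151386  0.17544563 0.0125    ] [0.51824094 0.17520144 0.025     ]
```

View pics/c1.png

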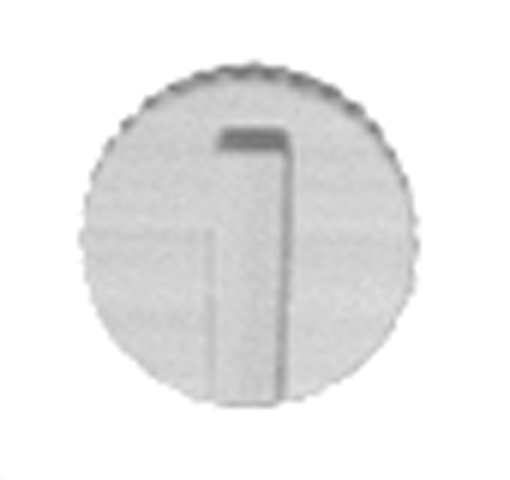

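The crop shows the top face of the bar, with crop corners at about (219,151), (287,153), (213,403) and (281,403).

Run:
```python
from h import *
C=cam("wrist")
P=[ray(C,280+(a+.5)/6-.5,150+(b+.5)/6-.5,.049) for a,b in [(219,151),(287,153),(213,403),(281,403)]]
f=(P[0]+P[1])/2;n=(P[2]+P[3])/2; print("centre",(f+n)/2,"len",np.linalg.norm(f-n),np.linalg.norm(P[0]-P[1]))
yaw=np.degrees(np.arctan2(*(f-n)[[1,0]])); print("yaw",yaw)
c=(f+n)/2
go([c[0],c[1],.080],yaw)
go([c[0],c[1],.026],yaw)
```

```text
centre [0.51604577 0.17509978 0.049     ] len 0.04785548373704036 0.012230613664800811
yaw -6.315783036716765
pos [0.5198 0.1762 0.19  ] yaw -5.06 t 1.37 q6 0.8
cmd [-0.0072  0.0032  0.2199] [-0.0009  0.      0.014 ]
pos [0.5198 0.1762 0.19  ] yaw -5.06 t 1.37 q6 0.8
cmd [-0.0072  0.0033  0.3279] [-0.0009  0.      0.014 ]
```

arm_command(
  series=[
    [[-0.007,0,0.22,0,0,0.014,0.4],[-0.007,0,0.22,0,0,0.014,0.4],[-0.007,0,0.26,0,0,0.014,0.4],[-0.007,0,0.29,0,0,0.014,0.4],[-0.007,0,0.31,0,0,0.014,0.4],[-0.007,0,0.324,0,0,0.014,0.4],[-0.007,0,0.324,0,0,0.014,0.4]],
  ],
  grip_force=25,
)

```text
time_s: 1.95
position: [0.5161, 0.178, 0.0277]
tcp_rot: [-0.0, 0.999, -0.054, -0.0]
ft_force: [0.2, 0.6, 0.3]
finger_gap: 0.0528
grip_force: 0.0
```

arm_command(
  series=[
    [[0,0,0,0,0,0,1],[0,0,0,0,0,0,1],[0,0,0,0,0,0,1],[0,0,0,0,0,0,1],[0,0,0,0,0,0,1],[0,0,0,0,0,0,1]],
  ],
  grip_force=25,
)

```text
time_s: 2.45
position: [0.5165, 0.1773, 0.0287]
tcp_rot: [-0.001, 0.999, -0.054, 0.001]
ft_force: [0.7, -1.8, 0.6]
finger_gap: 0.0177
grip_force: 0.5
```

arm_command(
  series=[
    [[0,0,0,0,0,0,1],[0,0,0,0,0,0,1],[0,0,0,0,0,0,1],[0,0,0,0,0,0,1]],
  ],
  grip_force=25,
)

```text
time_s: 2.78
position: [0.5164, 0.1772, 0.0284]
tcp_rot: [-0.001, 0.999, -0.054, 0.0]
ft_force: [-1.7, -1.7, 5.1]
finger_gap: 0.0136
grip_force: 25.0
```

```bash
python3 -c "
from h import *
s=ctrl.observe();print(s['ft_force'],s['wrist_torque'],s['finger_gap'],s['grip_force']);go(s['position'],-6.2)"
```

```text
[-1.68301911 -1.6577592   5.14496129] [-0.32620353  0.35716065 -0.03447463] 0.01356874573449426 25.00109374523163
pos [0.5164 0.1772 0.0284] yaw -6.22 t 2.78 q6 0.77
cmd [0. 0. 0.] [-0.001  -0.0003 -0.0003]
```

arm_command(
  series=[
    [[0,0,-0.02,0,0,0,1],[0,0,-0.05,0,0,0,1],[0,0,-0.12,0,0,0,1],[0,0,-0.2,0,0,0,1],[0,0,-0.28,0,0,0,1],[0,0,-0.34,0,0,0,1],[0,0,-0.34,0,0,0,1]],
  ],
  grip_force=25,
)

```text
time_s: 3.37
position: [0.5193, 0.1786, 0.2058]
tcp_rot: [-0.004, 0.999, -0.054, 0.005]
ft_force: [1.7, 0.9, -0.8]
finger_gap: 0.0138
grip_force: 25.0
```

```bash
python3 -c "
from h import *
s=ctrl.observe();print(s['ft_force'],s['wrist_torque'],s['finger_gap'],s['grip_force']);go([.42,-.15,.2],-6.2)"
```

```text
[ 1.73611425  0.8774713  -0.82639631] [ 0.07927277 -0.27796511 -0.04223464] 0.013767638081706373 24.998077154159546
pos [0.5193 0.1786 0.2058] yaw -6.17 t 3.37 q6 0.77
cmd [-0.1269  0.6747  0.005 ] [-0.0051 -0.006   0.0004]
```

arm_command(
  series=[
    [[-0.02,0.07,0,0,0,0,1],[-0.04,0.15,0,0,0,0,1],[-0.06,0.23,0,0,0,0,1],[-0.08,0.31,0,0,0,0,1],[-0.1,0.39,0,0,0,0,1],[-0.12,0.47,0,0,0,0,1],[-0.127,0.55,0,0,0,0,1],[-0.127,0.62,0,0,0,0,1],[-0.127,0.66,0,0,0,0,1],[-0.127,0.675,0,0,0,0,1]],
  ],
  grip_force=25,
)

```text
time_s: 4.2
position: [0.4153, -0.1539, 0.1976]
tcp_rot: [-0.001, 0.998, -0.056, 0.0]
ft_force: [-0.5, 0.0, -0.1]
finger_gap: 0.0142
grip_force: 25.0
```

arm_command(
  series=[
    [[0,0,0,0,0,0,1],[0,0,0,0,0,0,1],[0,0,0,0,0,0,1],[0,0,0,0,0,0,1]],
  ],
  grip_force=25,
)

```text
time_s: 4.53
position: [0.4167, -0.1508, 0.1976]
tcp_rot: [-0.001, 0.999, -0.054, 0.0]
ft_force: [-0.2, -1.0, -1.1]
finger_gap: 0.0135
grip_force: 25.0
```

Run:
```python
from h import *
s=ctrl.observe();print(s['ft_force'],s['wrist_torque'],s['tcp_rot'],s['finger_gap'])
go([.42,-.15,.2],-6.2)
np.save("st2.npy",np.r_[s['position'],s['tcp_rot']])
im=shot('wrist','w2.png')
```

```text
[-0.20179129 -1.01865129 -1.11340666] [-0.01524506  0.00447765  0.02375452] [-8.37170081e-04  9.98559265e-01 -5.36531882e-02  1.71160800e-04] 0.01354067300411725
pos [ 0.4167 -0.1508  0.1976] yaw -6.15 t 4.53 q6 1.37
cmd [ 0.0064 -0.0022 -0.0048] [-0.0011 -0.0002  0.0005]
```

View pics/w2.png

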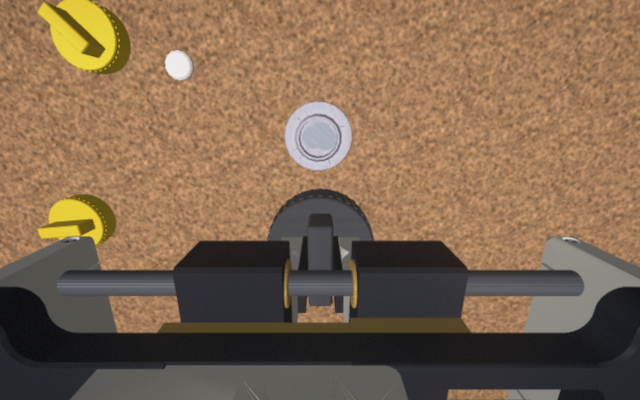

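The pot's neck is at about (319,135). The held cap's skirt arc is at (320,190–240), so I can measure the pot relative to the cap with the same camera.

Run:
```python
from h import *
from scipy.optimize import least_squares
a=np.load("st2.npy"); st=dict(position=a[:3],tcp_rot=a[3:]); C=cam("wrist",st)
im=cv2.imread("pics/w2.png"); h=cv2.cvtColor(im,cv2.COLOR_BGR2HSV)
m=((h[...,1]<60)&(h[...,2]>60)).astype(np.uint8)*255; m[:95]=0;m[178:]=0;m[:,:270]=0;m[:,365:]=0
c=max(cv2.findContours(m,0,1)[0],key=cv2.contourArea)[:,0]
def fit(P,r=None):
    f=lambda x:np.hypot(*(P-x[:2]).T)-(x[2] if r is None else r)
    s=least_squares(f,[*P.mean(0),.035],loss="soft_l1",f_scale=.0005); return s.x.round(4),np.abs(s.fun).mean().round(5)
for z in(.0455,.02): print("pot",z,fit(np.array([ray(C,u,v,z)[:2] for u,v in c])))
d=((h[...,2]<75)&(h[...,1]<90)).astype(np.uint8)*255
P=[]
for u in range(275,368,2):
    v=np.argmax(d[182:239,u]>0)
    if d[182+v,u]: P.append((u,182+v))
P=np.array(P); print(P[::6].tolist())
zc=a[2]-.0282
for r in(None,.035): print("cap",fit(np.array([ray(C,u,v-.5,zc)[:2] for u,v in P]),r))
print("tcp",a[:3]); cv2.imwrite("pics/potcrop.png",cv2.resize(im[95:178,275:365],None,fx=6,fy=6,interpolation=2))
```

```text
pot 0.0455 (array([ 0.4766, -0.1549,  0.036 ]), np.float64(0.00027))
pot 0.02 (array([ 0.4751, -0.1545,  0.039 ]), np.float64(0.00029))
[[275, 217], [287, 201], [299, 194], [311, 190], [323, 190], [335, 192], [347, 197], [359, 207]]
cap (array([ 0.4145, -0.1507,  0.0348]), np.float64(0.00018))
cap (array([ 0.4143, -0.1506,  0.035 ]), np.float64(0.00018))
tcp [ 0.41667817 -0.15075045  0.1976055 ]
```

View pics/potcrop.png

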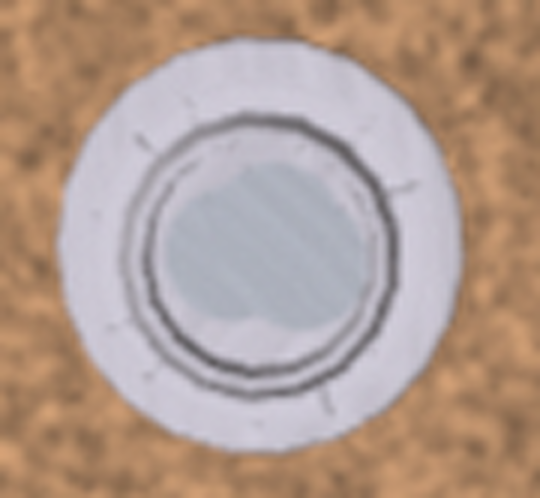

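```bash
python3 -c "
from h import *
go([.4789,-.1551,.108],-21)"
```

```text
pos [ 0.4167 -0.1507  0.1976] yaw -6.14 t 4.58 q6 1.37
cmd [ 0.1246 -0.0043  0.1792] [-0.0011 -0.      0.1651]
```

arm_command(
  series=[
    [[0.05,-0.002,0,-0.001,0,0.05,1],[0.1,-0.004,0,-0.001,0,0.1,1],[0.125,-0.004,0.04,-0.001,0,0.165,1],[0.125,-0.004,0.1,-0.001,0,0.165,1],[0.125,-0.004,0.15,-0.001,0,0.165,1],[0.125,-0.004,0.17,-0.001,0,0.165,1],[0.125,-0.004,0.18,-0.001,0,0.165,1],[0.125,-0.004,0.18,-0.001,0,0.165,1],[0.125,-0.004,0.18,-0.001,0,0.165,1],[0.125,-0.004,0.18,-0.001,0,0.165,1]],
  ],
  grip_force=25,
)

```text
time_s: 5.42
position: [0.48, -0.1562, 0.1092]
tcp_rot: [-0.0, 0.983, -0.183, 0.001]
ft_force: [0.4, 0.2, -1.4]
finger_gap: 0.014
grip_force: 25.0
```

Run:
```python
from h import *
s=ctrl.observe();print(s['ft_force'],s['wrist_torque'],s['tcp_rot'],s['finger_gap'])
go([.4789,-.1551,.095],-21)
D=cam("side");S=cam("scene")
im=shot('side','s2.png');im2=shot('scene','sc2.png')
for C in(D,S): print([proj(C,[.4766,-.1549,z]).round(1) for z in(.0675,.0455)],proj(C,[.4789,-.1551,.08]).round(1))
a=cv2.imread('pics/s2.png')[205:345,260:430];b=cv2.imread('pics/sc2.png')[130:210,230:327]
a=cv2.resize(a,(485,400),interpolation=2);b=cv2.resize(b,(315,400)[0:1]+(260,),interpolation=2)
o=np.zeros((400,800,3),np.uint8);o[:,:485]=a;o[:260,485:]=b;cv2.imwrite('pics/both.png',o)
```

```text
[ 0.3897534   0.15091822 -1.3664142 ] [-0.02074116 -0.00604059  0.00337236] [-1.58161460e-04  9.83192405e-01 -1.82567469e-01  1.33725885e-03] 0.014043476651910863
pos [ 0.48   -0.1562  0.1092] yaw -21.04 t 5.42 q6 1.13
cmd [-0.0029 -0.0012  0.0284] [-0.0005 -0.0016 -0.0004]
[array([342.4, 288.5]), array([342.1, 296.3])] [343.6 283.2]
[array([273.7, 168.4]), array([274.2, 175.5])] [272.9 164.6]
```

View pics/both.png

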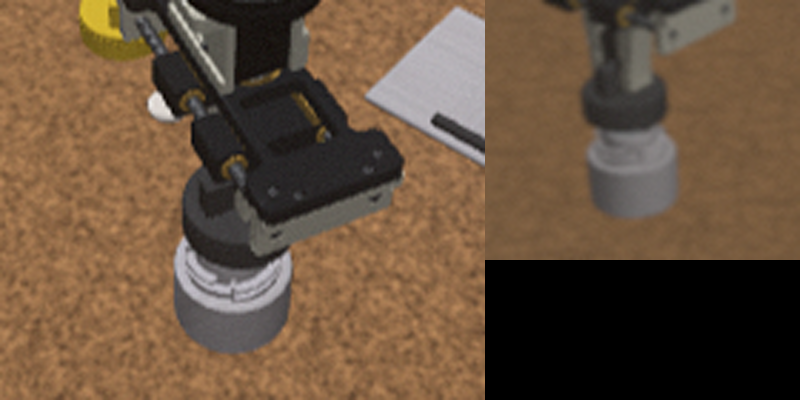

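The cap hovers just over the neck, but it looks a little off to one side in both views (left in scene, right in side). I'll measure that properly.

Run:
```python
from h import *
go([.4789,-.1551,.095],-21)
def edges(g,row,x0,x1,s):  # strongest gradients l/r
    d=np.gradient(cv2.GaussianBlur(g,(0,0),1.)[row].astype(float)); return d
for f,name,rp,rc,x0,x1 in [("sc2.png","scene",range(180,192),range(159,167),255,300),("s2.png","side",range(300,316),range(276,289),310,375)]:
    h=cv2.cvtColor(cv2.imread("pics/"+f),cv2.COLOR_BGR2HSV); C=cam(name)
    S=h[...,1].astype(int);V=h[...,2].astype(int)
    for lab,rows in(("pot",rp),("cap",rc)):
        o=[]
        for r in rows:
            w=np.where(S[r,x0:x1]<75)[0]+x0
            o.append((r,w.min() if len(w) else -1,w.max() if len(w) else -1,len(w)))
        print(name,lab,o)
    print(name,"px shift per mm in x,y:",[(proj(C,np.array([.477,-.155,.085])+e)-proj(C,[.477,-.155,.085])).round(2).tolist() for e in([.001,0,0],[0,.001,0])],[proj(C,[.4766,-.1549,z]).round(1).tolist() for z in(.02,.085)])
```

```text
pos [ 0.4797 -0.1563  0.109 ] yaw -21.06 t 5.52 q6 1.13
cmd [-0.0025 -0.0015  0.028 ] [-0.0006 -0.0016 -0.0006]
scene pot [(180, np.int64(262), np.int64(288), 27), (181, np.int64(262), np.int64(288), 27), (182, np.int64(262), np.int64(288), 27), (183, np.int64(262), np.int64(288), 27), (184, np.int64(262), np.int64(289), 28), (185, np.int64(262), np.int64(289), 28), (186, np.int64(263), np.int64(289), 27), (187, np.int64(263), np.int64(289), 27), (188, np.int64(263), np.int64(289), 27), (189, np.int64(263), np.int64(289), 27), (190, np.int64(263), np.int64(288), 26), (191, np.int64(263), np.int64(288), 26)]
scene cap [(159, np.int64(260), np.int64(285), 26), (160, np.int64(260), np.int64(284), 25), (161, np.int64(261), np.int64(285), 25), (162, np.int64(261), np.int64(285), 25), (163, np.int64(261), np.int64(285), 25), (164, np.int64(261), np.int64(284), 24), (165, np.int64(261), np.int64(284), 24), (166, np.int64(262), np.int64(283), 22)]
scene px shift per mm in x,y: [[-0.16, 0.17], [0.35, 0.06]] [[274.9, 183.6], [273.2, 162.5]]
side pot [(300, np.int64(321), np.int64(362), 42), (3
[... 548 characters left out ...]
2), np.int64(360), 39), (315, np.int64(322), np.int64(360), 39)]
side cap [(276, np.int64(324), np.int64(374), 49), (277, np.int64(324), np.int64(374), 51), (278, np.int64(324), np.int64(374), 49), (279, np.int64(324), np.int64(374), 50), (280, np.int64(324), np.int64(374), 51), (281, np.int64(324), np.int64(374), 51), (282, np.int64(324), np.int64(374), 50), (283, np.int64(324), np.int64(374), 51), (284, np.int64(324), np.int64(374), 51), (285, np.int64(325), np.int64(374), 50), (286, np.int64(325), np.int64(371), 47), (287, np.int64(324), np.int64(369), 46), (288, np.int64(324), np.int64(366), 43)]
side px shift per mm in x,y: [[0.4, -0.33], [-0.43, -0.33]] [[341.8, 305.0], [342.7, 282.1]]
```

```bash
python3 -c "
from h import *
go([.4775,-.1553,.0945],-21)"
```

```text
pos [ 0.4797 -0.1563  0.109 ] yaw -21.06 t 5.52 q6 1.13
cmd [-0.0049 -0.0001  0.029 ] [-0.0006 -0.0016 -0.0006]
```

arm_command(
  series=[
    [[-0.005,0,0.005,0,-0.001,0,1],[-0.005,0,0.01,0,-0.001,0,1],[-0.005,0,0.015,0,-0.001,0,1],[-0.005,0,0.02,0,-0.001,0,1],[-0.005,0,0.024,0,-0.001,0,1],[-0.005,0,0.028,0,-0.001,0,1],[-0.005,0,0.028,0,-0.001,0,1]],
  ],
  grip_force=25,
)

```text
time_s: 6.1
position: [0.4762, -0.1554, 0.0931]
tcp_rot: [-0.0, 0.983, -0.183, -0.001]
ft_force: [-0.7, 0.6, -2.1]
finger_gap: 0.0137
grip_force: 25.0
```

```bash
cat > o.py <<'E'
from h import *
s=ctrl.observe();print("f",s['ft_force'].round(2),"m",s['wrist_torque'].round(3),"gap",round(s['finger_gap'],4))
go([.4775,-.1553,s['position'][2]])
E
python3 o.py
```

```text
f [-0.67  0.59 -2.06] m [-0.007  0.061  0.004] gap 0.0137
pos [ 0.4762 -0.1554  0.0931] yaw -21.08 t 6.1 q6 1.13
cmd [ 0.0023 -0.0011 -0.    ] [0.0002 0.0015 0.    ]
```

arm_command(
  series=[
    [[0,0,0.002,0,0,0,1],[0,0,0.004,0,0,0,1],[0,0,0.006,0,0,0,1],[0,0,0.006,0,0,0,1]],
  ],
)

```text
time_s: 6.43
position: [0.4764, -0.1554, 0.0904]
tcp_rot: [-0.0, 0.983, -0.183, -0.001]
ft_force: [-1.2, 0.2, -1.8]
finger_gap: 0.0138
grip_force: 25.0
```

arm_command(
  series=[
    [[0,0,0.001,0,0,0,1],[0,0,0.002,0,0,0,1],[0,0,0.003,0,0,0,1],[0,0,0.003,0,0,0,1]],
  ],
)

```text
time_s: 6.77
position: [0.4765, -0.1554, 0.0891]
tcp_rot: [-0.0, 0.983, -0.183, -0.001]
ft_force: [-0.3, 0.0, -1.9]
finger_gap: 0.0135
grip_force: 25.0
```

```bash
python3 o.py
```

```text
f [-0.33  0.   -1.91] m [-0.008 -0.033 -0.03 ] gap 0.0135
pos [ 0.4765 -0.1554  0.0891] yaw -21.07 t 6.77 q6 1.13
cmd [ 0.0019 -0.0009 -0.    ] [0.    0.001 0.   ]
```

arm_command(
  series=[
    [[0,0,0.001,0,0,0,1],[0,0,0.002,0,0,0,1],[0,0,0.003,0,0,0,1],[0,0,0.003,0,0,0,1]],
  ],
)

```text
time_s: 7.1
position: [0.4764, -0.1554, 0.0875]
tcp_rot: [-0.0, 0.983, -0.183, -0.001]
ft_force: [-0.2, -0.7, -1.5]
finger_gap: 0.0136
grip_force: 25.0
```

arm_command(
  series=[
    [[0,0,0.001,0,0,0,1],[0,0,0.002,0,0,0,1],[0,0,0.002,0,0,0,1]],
  ],
)

```text
time_s: 7.35
position: [0.4765, -0.1554, 0.0865]
tcp_rot: [-0.0, 0.983, -0.183, -0.001]
ft_force: [-0.2, -0.3, -1.3]
finger_gap: 0.0138
grip_force: 25.0
```

arm_command(
  series=[
    [[0,0,0.001,0,0,0,1],[0,0,0.002,0,0,0,1],[0,0,0.002,0,0,0,1]],
  ],
)

```text
time_s: 7.6
position: [0.4766, -0.1554, 0.0858]
tcp_rot: [-0.0, 0.983, -0.183, -0.001]
ft_force: [-1.2, -0.3, 0.8]
finger_gap: 0.0138
grip_force: 25.0
```

arm_command(
  series=[
    [[0,0,0.001,0,0,0,1],[0,0,0.001,0,0,0,1],[0,0,0.001,0,0,0,1]],
  ],
)

```text
time_s: 7.85
position: [0.4767, -0.1555, 0.0856]
tcp_rot: [-0.0, 0.983, -0.183, -0.001]
ft_force: [-1.4, 0.1, 4.6]
finger_gap: 0.0139
grip_force: 25.0
```

```bash
python3 o.py
```

```text
f [-1.41  0.14  4.57] m [ 0.248  0.714 -0.004] gap 0.0139
pos [ 0.4767 -0.1555  0.0856] yaw -21.06 t 7.85 q6 1.13
cmd [ 0.0014 -0.0009 -0.    ] [0.     0.0007 0.    ]
```

arm_command(
  series=[
    [[0,0,0,0,0,-0.03,1],[0,0,0,0,0,-0.06,1],[0,0,0,0,0,-0.09,1],[0,0,0,0,0,-0.09,1]],
  ],
)

```text
time_s: 8.18
position: [0.4776, -0.1554, 0.0862]
tcp_rot: [-0.0, 0.994, -0.111, 0.0]
ft_force: [-0.5, 0.9, 8.7]
finger_gap: 0.0141
grip_force: 25.0
```

```bash
python3 o.py
```

```text
f [-0.51  0.85  8.74] m [ 0.355  0.473 -0.047] gap 0.0141
pos [ 0.4776 -0.1554  0.0862] yaw -12.78 t 8.18 q6 1.27
cmd [-0.0002 -0.0003 -0.    ] [-0.0002 -0.0004  0.    ]
```

arm_command(
  series=[
    [[0,0,-0.001,0,0,-0.03,1],[0,0,-0.0015,0,0,-0.06,1],[0,0,-0.002,0,0,-0.09,1],[0,0,-0.0022,0,0,-0.11,1],[0,0,-0.0022,0,0,-0.11,1]],
  ],
)

```text
time_s: 8.6
position: [0.4774, -0.1553, 0.087]
tcp_rot: [-0.0, 1.0, -0.026, 0.0]
ft_force: [-0.4, 0.9, 6.0]
finger_gap: 0.014
grip_force: 25.0
```

arm_command(
  series=[
    [[0,0,-0.0005,0,0,-0.03,1],[0,0,-0.001,0,0,-0.06,1],[0,0,-0.0012,0,0,-0.09,1],[0,0,-0.0015,0,0,-0.11,1],[0,0,-0.0015,0,0,-0.11,1]],
  ],
)

```text
time_s: 9.02
position: [0.4774, -0.1553, 0.0877]
tcp_rot: [-0.0, 0.998, 0.061, 0.0]
ft_force: [0.2, 2.4, 4.7]
finger_gap: 0.0141
grip_force: 25.0
```

```bash
python3 o.py
```

```text
f [0.18 2.38 4.71] m [ 0.691  0.319 -0.039] gap 0.0141
pos [ 0.4774 -0.1553  0.0877] yaw 6.95 t 9.02 q6 1.62
cmd [0.0003 0.0001 0.    ] [-0.0003 -0.0003  0.    ]
```

arm_command(
  series=[
    [[0,0,0,0,0,-0.03,1],[0,0,-0.0005,0,0,-0.06,1],[0,0,-0.0005,0,0,-0.08,1],[0,0,-0.0005,0,0,-0.08,1]],
  ],
)

```text
time_s: 9.35
position: [0.4775, -0.1553, 0.0882]
tcp_rot: [-0.0, 0.992, 0.123, 0.0]
ft_force: [-1.6, 2.2, 7.8]
finger_gap: 0.0139
grip_force: 25.0
```

```bash
python3 o.py
```

```text
f [-1.56  2.16  7.79] m [ 0.83   0.445 -0.058] gap 0.0139
pos [ 0.4775 -0.1553  0.0882] yaw 14.16 t 9.35 q6 1.74
cmd [-0.      0.0001 -0.    ] [-0.0002 -0.0005  0.    ]
```

arm_command(
  series=[
    [[0,0,-0.001,0,0,-0.03,1],[0,0,-0.0015,0,0,-0.06,1],[0,0,-0.0015,0,0,-0.08,1],[0,0,-0.0015,0,0,-0.08,1]],
  ],
)

```text
time_s: 9.68
position: [0.4774, -0.1553, 0.0885]
tcp_rot: [-0.0, 0.983, 0.185, 0.0]
ft_force: [0.1, 1.1, 3.0]
finger_gap: 0.0137
grip_force: 25.0
```

```bash
python3 o.py
```

```text
f [0.1  1.06 3.03] m [ 0.285 -0.213 -0.017] gap 0.0137
pos [ 0.4774 -0.1553  0.0885] yaw 21.32 t 9.68 q6 1.87
cmd [ 0.0002 -0.      0.    ] [-0.0002 -0.0003  0.    ]
```

arm_command(
  series=[
    [[0,0,0,0,0,-0.03,1],[0,0,0,0,0,-0.06,1],[0,0,0,0,0,-0.06,1]],
  ],
)

```text
time_s: 9.93
position: [0.4764, -0.1554, 0.0878]
tcp_rot: [-0.001, 0.973, 0.231, -0.001]
ft_force: [-0.8, 0.6, -0.6]
finger_gap: 0.0138
grip_force: 25.0
```

```bash
python3 o.py
```

```text
f [-0.79  0.61 -0.61] m [ 0.002 -0.089  0.042] gap 0.0138
pos [ 0.4764 -0.1554  0.0878] yaw 26.67 t 9.93 q6 1.96
cmd [ 0.002   0.0009 -0.    ] [-0.0008  0.0008 -0.    ]
```

arm_command(
  series=[
    [[0,0,0.0015,0,0,0,1],[0,0,0.003,0,0,0,1],[0,0,0.004,0,0,0,1],[0,0,0.004,0,0,0,1]],
  ],
)

```text
time_s: 10.27
position: [0.4764, -0.1553, 0.0857]
tcp_rot: [-0.001, 0.973, 0.23, -0.001]
ft_force: [-0.1, 0.9, -1.5]
finger_gap: 0.0137
grip_force: 25.0
```

arm_command(
  series=[
    [[0,0,0.0015,0,0,0,1],[0,0,0.003,0,0,0,1],[0,0,0.004,0,0,0,1],[0,0,0.004,0,0,0,1]],
  ],
)

```text
time_s: 10.6
position: [0.4765, -0.1553, 0.0839]
tcp_rot: [-0.0, 0.973, 0.23, -0.001]
ft_force: [-0.2, 1.9, -2.3]
finger_gap: 0.0135
grip_force: 25.0
```

```bash
python3 o.py
```

```text
f [-0.17  1.92 -2.25] m [ 0.657 -0.015  0.06 ] gap 0.0135
pos [ 0.4765 -0.1553  0.0839] yaw 26.62 t 10.6 q6 1.96
cmd [ 0.0018  0.0008 -0.    ] [-0.0008  0.0006 -0.    ]
```

arm_command(
  series=[
    [[0,0,0.001,0,0,0,1],[0,0,0.002,0,0,0,1],[0,0,0.002,0,0,0,1]],
  ],
)

```text
time_s: 10.85
position: [0.4765, -0.1554, 0.0828]
tcp_rot: [-0.0, 0.973, 0.23, -0.001]
ft_force: [1.4, 1.8, -2.3]
finger_gap: 0.0142
grip_force: 25.0
```

arm_command(
  series=[
    [[0,0,0.001,0,0,0,1],[0,0,0.002,0,0,0,1],[0,0,0.002,0,0,0,1]],
  ],
)

```text
time_s: 11.1
position: [0.4766, -0.1554, 0.0819]
tcp_rot: [-0.0, 0.973, 0.23, -0.001]
ft_force: [0.6, 1.3, -1.2]
finger_gap: 0.0138
grip_force: 25.0
```

```bash
python3 o.py
```

```text
f [ 0.56  1.27 -1.19] m [ 0.414 -0.223 -0.048] gap 0.0138
pos [ 0.4766 -0.1554  0.0819] yaw 26.62 t 11.1 q6 1.96
cmd [ 0.0017  0.0006 -0.    ] [-0.0007  0.0006 -0.    ]
```

arm_command(
  series=[
    [[0,0,0.001,0,0,0,1],[0,0,0.002,0,0,0,1],[0,0,0.002,0,0,0,1]],
  ],
)

```text
time_s: 11.35
position: [0.4767, -0.1555, 0.0813]
tcp_rot: [-0.0, 0.973, 0.23, -0.0]
ft_force: [-0.5, 1.3, 2.2]
finger_gap: 0.0139
grip_force: 25.0
```

```bash
python3 o.py
```

```text
f [-0.49  1.34  2.19] m [ 0.542  0.231 -0.015] gap 0.0139
pos [ 0.4767 -0.1555  0.0813] yaw 26.64 t 11.35 q6 1.96
cmd [ 0.0015  0.0004 -0.    ] [-0.0005  0.0005 -0.    ]
```

arm_command(
  series=[
    [[0,0,0.0003,0,0,0.03,1],[0,0,0.0007,0,0,0.06,1],[0,0,0.0011,0,0,0.09,1],[0,0,0.0015,0,0,0.11,1],[0,0,0.0015,0,0,0.11,1]],
  ],
)

```text
time_s: 11.77
position: [0.4765, -0.1556, 0.0805]
tcp_rot: [-0.0, 0.989, 0.145, -0.001]
ft_force: [-1.2, -0.3, 3.4]
finger_gap: 0.014
grip_force: 25.0
```

```bash
python3 o.py
```

```text
f [-1.22 -0.34  3.42] m [0.22  0.344 0.019] gap 0.014
pos [ 0.4765 -0.1556  0.0805] yaw 16.65 t 11.77 q6 1.78
cmd [ 0.002   0.0001 -0.    ] [-0.0004  0.0007 -0.    ]
```

Threading in as expected: 0.8 mm lower per 10°.

arm_command(
  series=[
    [[0,0,0.0005,0,0,0.03,1],[0,0,0.0009,0,0,0.06,1],[0,0,0.0013,0,0,0.09,1],[0,0,0.0017,0,0,0.12,1],[0,0,0.0021,0,0,0.15,1],[0,0,0.0021,0,0,0.15,1]],
  ],
)

```text
time_s: 12.27
position: [0.4766, -0.1557, 0.0795]
tcp_rot: [-0.0, 1.0, 0.028, -0.001]
ft_force: [-1.1, -0.0, 4.9]
finger_gap: 0.0138
grip_force: 25.0
```

arm_command(
  series=[
    [[0,0,0.0005,0,0,0.03,1],[0,0,0.0009,0,0,0.06,1],[0,0,0.0013,0,0,0.09,1],[0,0,0.0017,0,0,0.12,1],[0,0,0.0021,0,0,0.15,1],[0,0,0.0021,0,0,0.15,1]],
  ],
)

```text
time_s: 12.77
position: [0.4766, -0.1556, 0.0785]
tcp_rot: [-0.0, 0.996, -0.09, -0.001]
ft_force: [-1.1, -0.1, 5.2]
finger_gap: 0.0138
grip_force: 25.0
```

```bash
python3 o.py
```

```text
f [-1.11 -0.14  5.21] m [ 0.002  0.461 -0.017] gap 0.0138
pos [ 0.4766 -0.1556  0.0785] yaw -10.28 t 12.77 q6 1.31
cmd [ 0.0016 -0.0009 -0.    ] [-0.      0.0007 -0.    ]
```

arm_command(
  series=[
    [[0,0,0.0005,0,0,0.03,1],[0,0,0.0009,0,0,0.06,1],[0,0,0.0013,0,0,0.09,1],[0,0,0.0017,0,0,0.12,1],[0,0,0.0021,0,0,0.15,1],[0,0,0.0021,0,0,0.15,1]],
  ],
)

```text
time_s: 13.27
position: [0.4769, -0.1555, 0.0774]
tcp_rot: [-0.0, 0.979, -0.206, -0.0]
ft_force: [-0.1, -0.1, 4.8]
finger_gap: 0.0137
grip_force: 25.0
```

arm_command(
  series=[
    [[0,0,0.0005,0,0,0.03,1],[0,0,0.0009,0,0,0.06,1],[0,0,0.001,0,0,0.08,1],[0,0,0.001,0,0,0.08,1]],
  ],
)

```text
time_s: 13.6
position: [0.477, -0.1555, 0.0769]
tcp_rot: [-0.0, 0.964, -0.266, -0.0]
ft_force: [-0.2, -0.1, 5.2]
finger_gap: 0.0138
grip_force: 25.0
```

```bash
python3 o.py
```

```text
f [-0.17 -0.06  5.15] m [-0.029 -0.037 -0.052] gap 0.0138
pos [ 0.477  -0.1555  0.0769] yaw -30.87 t 13.6 q6 0.96
cmd [ 0.0007 -0.0008 -0.    ] [-0.0001  0.0003 -0.    ]
```

arm_command(
  series=[
    [[0,0,0.0003,0,0,0.02,1],[0,0,0.0006,0,0,0.04,1],[0,0,0.0009,0,0,0.06,1],[0,0,0.0009,0,0,0.06,1]],
  ],
)

```text
time_s: 13.93
position: [0.4771, -0.1554, 0.0765]
tcp_rot: [-0.0, 0.95, -0.311, -0.0]
ft_force: [0.9, -0.1, 5.3]
finger_gap: 0.0135
grip_force: 25.0
```

```bash
python3 o.py
```

```text
f [ 0.88 -0.1   5.27] m [ 0.08  -0.101  0.001] gap 0.0135
pos [ 0.4771 -0.1554  0.0765] yaw -36.26 t 13.93 q6 0.86
cmd [ 0.0004 -0.0006 -0.    ] [-0.0001  0.0003 -0.    ]
```

arm_command(
  series=[
    [[0,0,0.0003,0,0,0.015,1],[0,0,0.0006,0,0,0.03,1],[0,0,0.0006,0,0,0.03,1]],
  ],
)

```text
time_s: 14.18
position: [0.4773, -0.1554, 0.0763]
tcp_rot: [-0.0, 0.943, -0.333, -0.0]
ft_force: [0.7, 1.1, 5.5]
finger_gap: 0.0142
grip_force: 25.0
```

```bash
python3 o.py
```

```text
f [0.72 1.11 5.48] m [ 0.057 -0.146 -0.02 ] gap 0.0142
pos [ 0.4773 -0.1554  0.0763] yaw -38.92 t 14.18 q6 0.81
cmd [ 0.0002 -0.0004  0.    ] [-0.0002  0.0001 -0.    ]
```

arm_command(
  series=[
    [[0,0,0.0003,0,0,0.015,1],[0,0,0.0005,0,0,0.03,1],[0,0,0.0005,0,0,0.03,1]],
  ],
)

```text
time_s: 14.43
position: [0.4771, -0.1555, 0.0761]
tcp_rot: [0.0, 0.935, -0.355, -0.0]
ft_force: [-0.1, -0.1, 7.0]
finger_gap: 0.0141
grip_force: 25.1
```

```bash
python3 o.py
```

```text
f [-0.11 -0.06  7.05] m [0.087 0.289 0.355] gap 0.0141
pos [ 0.4771 -0.1555  0.0761] yaw -41.59 t 14.43 q6 0.77
cmd [ 0.0004 -0.0009 -0.    ] [0.0001 0.0002 0.    ]
```

arm_command(
  series=[
    [[0,0,0.0003,0,0,0.015,1],[0,0,0.0004,0,0,0.03,1],[0,0,0.0004,0,0,0.03,1]],
  ],
)

```text
time_s: 14.68
position: [0.4771, -0.1556, 0.0761]
tcp_rot: [0.0, 0.926, -0.377, -0.0]
ft_force: [-1.3, -0.6, 8.7]
finger_gap: 0.0141
grip_force: 25.8
```

```bash
python3 o.py
```

```text
f [-1.32 -0.59  8.7 ] m [-0.118  0.454  0.614] gap 0.0141
pos [ 0.4771 -0.1556  0.0761] yaw -44.24 t 14.68 q6 0.72
cmd [ 0.0001 -0.0009 -0.    ] [0.0002 0.0001 0.    ]
```

The wrist torque jumped to 0.61 N·m with no further descent, so this is the hard stop. I'll relax and release.

arm_command(
  series=[
    [[0,0,-0.0004,0,0,-0.03,1],[0,0,-0.0006,0,0,-0.04,1],[0,0,-0.0006,0,0,-0.04,1],[0,0,-0.0006,0,0,-0.04,0.6],[0,0,-0.0006,0,0,-0.04,0.6],[0,0,-0.0006,0,0,-0.04,0.6],[0,0,-0.0006,0,0,-0.04,0.6],[0,0,-0.0006,0,0,-0.04,0.6]],
  ],
)

```text
time_s: 15.35
position: [0.4763, -0.1554, 0.0754]
tcp_rot: [0.0, 0.937, -0.349, -0.001]
ft_force: [0.6, -0.1, 0.2]
finger_gap: 0.0345
grip_force: 0.0
```

arm_command(
  series=[
    [[0,0,-0.02,0,0,0,0.6],[0,0,-0.06,0,0,0,0.6],[0,0,-0.12,0,0,0,0.6],[0,0,-0.2,0,0,0,0.6],[0,0,-0.25,0,0,0,0.6],[0,0,-0.25,0,0,0,0.6],[-0.1,0,-0.25,0,0,0,0.6],[-0.14,0,-0.25,0,0,0,0.6],[-0.14,0,-0.25,0,0,0,0.6]],
  ],
)

```text
time_s: 16.1
position: [0.4202, -0.1082, 0.2013]
tcp_rot: [-0.001, 0.937, -0.349, -0.001]
ft_force: [-0.6, -0.7, -0.7]
finger_gap: 0.035
grip_force: 0.0
```

```bash
python3 o.py
python3 - <<'E'
from h import *
im=shot('wrist','w3.png');s=shot('side','s3.png')
o=np.zeros((400,800,3),np.uint8);o[:,:480]=cv2.resize(im,(480,300))[:,:,::-1][:300].repeat(1,0) if 0 else 0
o[:300,:480]=cv2.resize(im,(480,300))[:,:,::-1]; o[:400,480:]=cv2.resize(s[240:350,300:388],(320,400),interpolation=2)[:,:,::-1]
cv2.imwrite('pics/fin.png',o)
E
```

```text
f [-0.6  -0.71 -0.71] m [-0.042  0.142 -0.004] gap 0.035
pos [ 0.4202 -0.1082  0.2013] yaw -40.86 t 16.1 q6 0.66
cmd [ 0.1483 -0.0038 -0.0003] [-0.0003  0.0015 -0.    ]
```

View pics/fin.png

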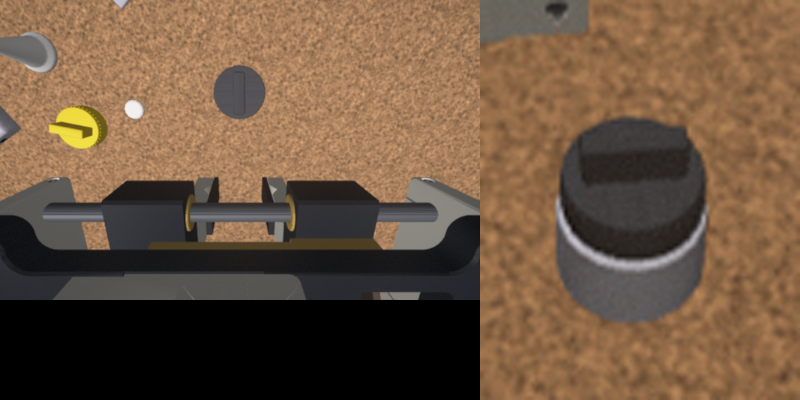

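The cap sits level and centred, down on the pot's shoulder, and the gripper is clear.

```bash
python3 -c "
from h import *
print(ctrl.sign_off())"
```

```text
the job is handed in; nothing more can be done
None
```

The cap dropped into the thread, was turned clockwise about 68° to its hard stop, released and sits level on the pot; the job is handed in, but no verdict was returned.

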